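# Put the large scrap pot back in its taper holder

## Task

The large aluminium scrap pot has been emptied. Put it back into its holder, the dark one with the large mouth: lower it in gently rather than dropping it, so that its tapered foot settles fully down in the tapered bore and it stands upright, and let go of it. The small pot is for blades; leave it standing where it is.

Things in the scene. Friction and masses are not known exactly. Their poses are not given: they have to be found in the camera images.
- large_pot_centre (a point): centre (on the axis, 50 mm above the underside, 50 mm below the rim) of the large loose pot of plain aluminium, open at the top, 100 mm tall, upright, z up, about 0.12 kg. Straight collar 62 mm in diameter from 44 mm above the underside to the rim; below it a foot tapering to 40 mm at the underside. Wall 3 mm. Once home the pot stands 50 mm out of its holder, so grip it by the upper half of the collar.
- large_holder_mouth (a point): centre of the mouth (in the plane of the rim) of the large dark steel holder: an upright cylinder 83 mm wide, 68 mm tall, that does not move. Its bore is 65 mm wide at the mouth and tapers to 36 mm at 58 mm depth, at the same angle as the large pot's foot. With the large pot fully home, its underside lies about 50 mm below the mouth and its centre at this point, within 2 mm. z up.
- small_pot_centre (a point): centre (half-way up, on the axis) of the small loose pot, of the same shape and metal, 82 mm tall, collar 44 mm in diameter, foot tapering to 27 mm. It is a bystander and must stay standing where it is. z axis up.
- small_holder_mouth (a point): centre of the mouth of the small dark holder, 65 mm in outside diameter and 58 mm tall, bore 47 mm wide at the mouth; too small for the large pot. It does not move. z axis up.
Things that resemble listed ones, but are neither listed nor needed, are in the scene too. Leave any turquoise look-alike of the part that bears large_holder_mouth alone. Leave any green look-alike of the part that bears small_pot_centre alone.

How it is judged:
By the outcome, as a careful person would: the job done as asked, in the order asked, and still so for the second after the job is handed in, with the robot touching nothing.
It also fails if it takes over 32 s, if anything falls off the work surface, if the arm or the gripper's body presses on something with over 40 N, if the wrist force passes 120 N, or if a joint passes its speed limit or range.

## Robot

A 7-joint arm with a two-finger parallel gripper is mounted at the origin on a cart in front of the work surface, level with it; the furniture and walls round the work are solid. World frame = base frame: x ahead of the robot, y to its left, z up, the work surface at z = 0. Lengths are in mm, angles in rad, forces in N, time in s.
With the tool pointing down it reaches from about 400 to 925 mm from the base axis. Payload 5.6 kg.
Tool frame: the origin (TCP) lies between the finger pads; the fingertips stand 8 mm ahead of it and the grasp point (between the pads) lies 11 mm behind it; x points along the fingers, y is the direction in which the jaws open and shut, and the axes are right-handed (so a half turn about x gives the same grasp; the last joint's range is limited). The gripper opens to 85 mm and grips with 20 to 120 N. Pads are 22 mm wide; open, the fingers measure 114 mm over their backs; the gripper's body (76 mm by 85 mm) begins 54 mm behind the grasp point. The pads swing forward as they close: fully open they stand 13 mm farther back than shut.
Start: joints at [1.173, 0.468, -0.012, 1.603, 0.006, 1.071, -0.056], TCP at [225.772, -609.537, 239.29] pointing down, gripper open.
Joint ranges: [-2.53, 2.53], [-0.31, 2.02], [-1.57, 1.55], [0.28, 2.44], [-1.29, 4.43], [0.15, 1.84], [-2.92, 2.92]. Speed limits (rad/s): [2.57, 2.57, 3.14, 3.14, 3.14, 3.14, 3.14].

## Interface

Orientations are given as a unit quaternion [x, y, z, w].
In Python, from workcell import manip, optics gives the robot as it stands. The module is installed in compiled form; this text tells all that it offers.
- The arm moves only by the tool move_arm, never from a script. Its argument "deltas" is text: rows parted by semicolons, each of 6 numbers parted by spaces: the shift along the tool's x, y, z in cm, then the turn, a rotation vector about the tool's x, y, z in degrees. A call has 1 to 20 rows; each row shifts and turns the pose as measured when the row begins, along the tool's axes as they then stand; what a row does not reach is not made up. A row lasts 1/10 s, in which the tool goes at most 50 mm and 8.59 degrees, less where a joint would pass 70% of its speed; a pose out of reach is approached as far as the arm can. A call is refused whole if a number of a shift passes 5 or a number of a turn 8.59, either way. A call with a gripper value outside its range is refused whole. "hand" is the finger opening in cm, from 0 to 8.54, set as the call begins (left out, the last holds). The fingers move at their own pace and stop on an object; "force" is the grip in N (left out, the last holds). Time passes only in rows, so rows that do not move let the fingers close. It gives the time, the measured TCP pose, the force and the opening at its end, in the units of the state.
- manip.state(): the state, without advancing time (a new reading comes with each control period).
- optics.capture(name): name is "side" or "top"; returns the picture (420x560x3 uint8, red, green, blue); there is no depth.
- optics.camera_info(name): a dict with "intrinsics" (3x3 intrinsics, pixels), "xyz" and "orientation" of the camera in the world. Camera axes: x right, y down, z forward; pixel columns grow to the right and rows downward; lengths in mm; the calibration is good to about 2 mm. A picture is of the moment at which its call begins. camera_info takes no time and is no camera call.
- manip.finish_job(): hands the job in, once; it reports no verdict.
The state is a dict: "clock": time; "joint_pos": joint angles; "dq": joint speeds; "effort": joint torques, N m; "ee_pos": TCP position; "tcp_rot": TCP orientation; "wrist_force": force on the tool from outside, world axes, zero at the start; "ft_torque": the same for the moment, N m; "width": finger opening in mm.
Only numpy, scipy, OpenCV 4.12 (cv2) and the standard library are available. Lean on these libraries where they do the work, as an engineer would, in place of code of your own. Each camera call takes 0.05 s, during which the arm holds its last target. There are 200 camera calls.

## Working session

There is one attempt and no reset: what is moved stays moved. The work goes in short steps, Python scripts to look and compute and a tool call to move; the robot and the scene stay as the last step left them, time stands still between calls to the robot, and variables do not carry over. Pictures are saved under pics/ and viewed, about 8 in all and at most 12, crops included, and the job is handed in when it is done.

Besides the shell and the picture viewer there is one more tool, called as name(argument=value, ...) on one line, values as JSON. move_arm: Moves the arm, as the interface text tells. Its arguments: {"type":"object","properties":{"deltas":{"type":"string"},"hand":{"type":"number"},"force":{"type":"number"}},"required":["deltas"]}

```bash
mkdir -p pics; python3 - <<'E'
from workcell import manip, optics
import cv2, numpy as np
for n in("side","top"):
    im=optics.capture(n); cv2.imwrite(f"pics/{n}0.png",im[:,:,::-1]); print(n,optics.camera_info(n))
s=manip.state(); print(s)
E
```

```text
side {'intrinsics': array([[428.9038219 ,   0.        , 284.15333044],
       [  0.        , 428.9038219 , 212.92681512],
       [  0.        ,   0.        ,   1.        ]]), 'xyz': array([1451.08742431,  276.79127054,  657.08285295]), 'orientation': array([ 0.56342691,  0.6548159 , -0.38986249, -0.3190196 ])}
top {'intrinsics': array([[422.76368347,   0.        , 277.70951908],
       [  0.        , 422.76368347, 202.25568807],
       [  0.        ,   0.        ,   1.        ]]), 'xyz': array([391.90634026, 110.27998871, 949.61084274]), 'orientation': array([ 0.71480104, -0.69820001,  0.02937596, -0.0267071 ])}
{'clock': 0.1, 'joint_pos': array([ 1.17301575,  0.46830335, -0.0115957 ,  1.60350132,  0.00603305,
        1.07140734, -0.05631459]), 'dq': array([ 5.54222806e-05, -2.57368231e-03, -7.42672050e-04, -2.00890612e-03,
       -9.66210179e-04, -3.30137276e-04, -7.27155833e-04]), 'effort': array([ 5.83087203e-04, -5.33524632e+01,  2.14415981e-02, -2.51967430e+01,
        1.15099168e-02,  4.30200045e-03, -2.15901468e-05]), 'ee_pos': array([ 225.56237886, -609.101355  ,  238.43684831]), 'tcp_rot': array([-0.69586507, -0.12529312,  0.69616429, -0.12421243]), 'wrist_force': array([-0.54320945,  0.23599049, -0.0614486 ]), 'ft_torque': array([ 0.05723795, -0.01864322, -0.09427959]), 'width': 85.31499385929352}
```

View pics/top0.png

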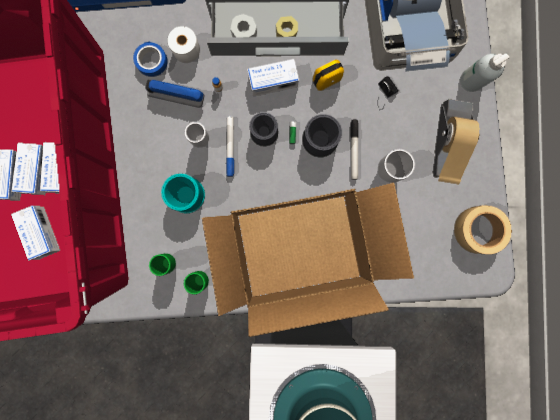

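View pics/side0.png

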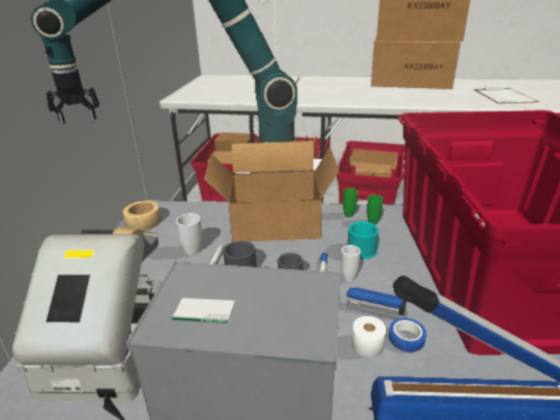

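The top view shows the large pot's rim at about (399,164), the large dark holder at (322,135), the small holder at (264,128) and the small pot at (195,132). The turquoise and green things are look-alikes. In the side view the large pot stands at (190,233) and its holder at (240,255).

```bash
cat > h.py <<'E'
import numpy as np, cv2
from workcell import manip, optics
from scipy.spatial.transform import Rotation as R
def onplane(n,uv,z):
    c=optics.camera_info(n); d=R.from_quat(c['orientation']).apply(np.linalg.solve(c['intrinsics'],[uv[0],uv[1],1.]))
    return c['xyz']+d*(z-c['xyz'][2])/d[2]
def proj(n,p):
    c=optics.camera_info(n); q=c['intrinsics']@R.from_quat(c['orientation']).inv().apply(np.array(p)-c['xyz']); return q[:2]/q[2]
E
python3 - <<'E'
from h import *
for n,uv,z in[("pot",(399,164),100),("holder",(322,135),68),("sh",(264,128),58),("spot",(195,132),82),("tape",(455,150),60),("tapehi",(460,120),90)]:
    p=onplane("top",uv,z); print(n,p.round(1),proj("side",p).round(1))
im=cv2.imread("pics/top0.png"); c=im[95:205,280:480]; cv2.imwrite("pics/c1.png",cv2.resize(c,None,fx=4,fy=4,interpolation=cv2.INTER_CUBIC))
s=manip.state(); print(R.from_quat(s['tcp_rot']).as_matrix().round(3))
E
```

```text
pot [ 543.3 -136.9  100. ] [188.2 218.9]
holder [607.2  17.2  68. ] [240.5 247.1]
sh [621.9 140.9  58. ] [289.5 257.8]
spot [603.7 283.6  82. ] [350.5 249.6]
tape [ 583.6 -268.3   60. ] [136.8 236.6]
tapehi [ 640.5 -266.5   90. ] [124.6 238.8]
[[-0.001  0.347 -0.938]
 [ 0.001 -0.938 -0.347]
 [-1.    -0.002  0.   ]]
```

View pics/c1.png

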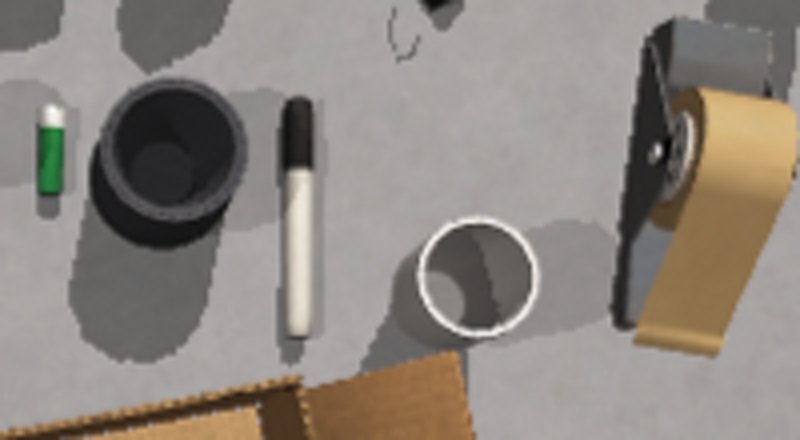

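The rims are clear in the crop: pot about (478,276) and holder about (173,149) in crop pixels. A box flap corner lies near the pot, so I'll refine the rims and find the flap's height.

```bash
python3 - <<'E'
from h import *
im=cv2.imread("pics/top0.png"); g=cv2.cvtColor(im,6)
def big(m,x0,y0,x1,y1):
    k=np.zeros_like(m);k[y0:y1,x0:x1]=m[y0:y1,x0:x1]
    c=max(cv2.findContours(k,0,1)[0],key=cv2.contourArea); return cv2.minEnclosingCircle(c),cv2.fitEllipse(c)
(c,r),e=big((g>195).astype('u1')*255,380,145,418,184); print(c,r,e); pp=onplane("top",e[0],100);print("pot",pp)
for t in(40,50,60):
    (c,r),e=big((g<t).astype('u1')*255,306,112,341,151); print(t,c,r,e)
m=cv2.morphologyEx(((g>48)&(g<95)).astype('u1')*255,cv2.MORPH_OPEN,np.ones((1,1)))
ci=cv2.HoughCircles(cv2.resize(g[100:160,295:350],None,fx=4,fy=4,interpolation=2),cv2.HOUGH_GRADIENT,1.5,200,param1=80,param2=20,minRadius=62,maxRadius=80)
print(ci); 
if ci is not None: print("holder",onplane("top",ci[0,0,:2]/4-.375+[295,100],68))
for uv in((395,184),(357,190),(412,277)):
  for z in(60,100,140,180): p=onplane("top",uv,z); print(uv,z,p.round(),proj("side",p).round())
s=cv2.imread("pics/side0.png")[130:290,130:330]; cv2.imwrite("pics/c2.png",cv2.resize(s,None,fx=4,fy=3.75,interpolation=2))
E
```

```text
(399.41259765625, 163.55943298339844) 15.11668586730957 ((399.19525146484375, 163.65408325195312), (28.754270553588867, 29.3516788482666), 134.45567321777344)
pot [ 544.05842189 -137.28273719  100.        ]
40 (323.0, 131.0) 14.560319900512695 ((323.2922058105469, 129.7024688720703), (24.364973068237305, 28.31245994567871), 100.06820678710938)
50 (323.0359191894531, 131.4226531982422) 15.04708480834961 ((323.0617980957031, 131.1851043701172), (27.989177703857422, 29.213388442993164), 87.87055206298828)
60 (322.8999938964844, 131.5) 15.305660247802734 ((322.9936218261719, 131.3816680908203), (28.813526153564453, 29.818967819213867), 94.77503204345703)
[[[113.25 131.25  74.15]]]
holder [612.80144925  15.33470329  68.        ]
(395, 184) 60 [ 507. -140.   60.] [194. 225.]
(395, 184) 100 [ 502. -129.  100.] [196. 211.]
(395, 184) 140 [ 497. -118.  140.] [199. 197.]
(395, 184) 180 [ 492. -106.  180.] [202. 183.]
(357, 190) 60 [493. -60.  60.] [224. 224.]
(357, 190) 100 [488. -52. 100.] [226. 211.]
(357, 190) 140 [484. -44. 140.] [228. 197.]
(357, 190) 180 [479. -37. 180.] [230. 182.]
(412, 277) 60 [ 313. -176.   60.] [204. 192.]
(412, 277) 100 [ 317. -163.  100.] [206. 181.]
(412, 277) 140 [ 320. -150.  140.] [208. 170.]
(412, 277) 180 [ 324. -137.  180.] [211. 158.]
```

View pics/c2.png

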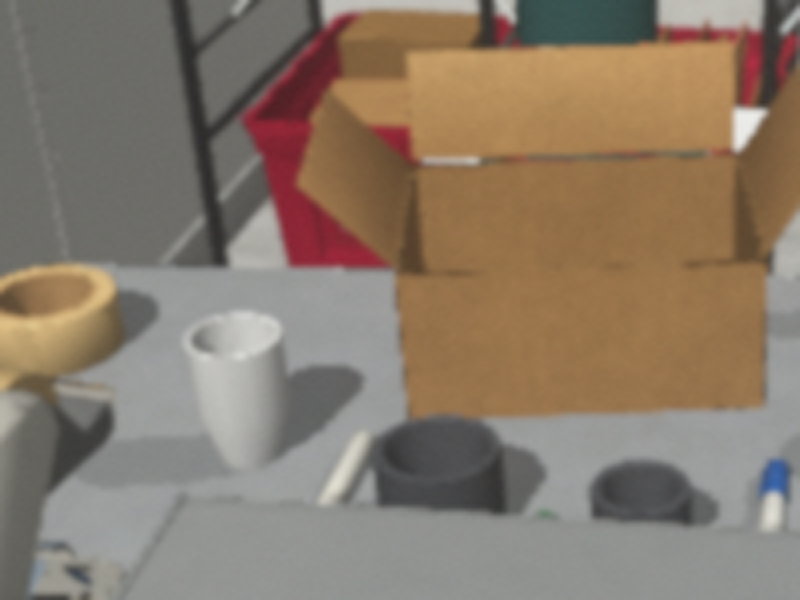

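The side view agrees with the pot's position. The flap's outer corner is at about (491,-104,190), so the hand should be turned clear of it. I'll move above the pot and turn the hand by about 35°.

move_arm(deltas="0 -2.7 -3.8 0 0 0;0 -2.7 -3.8 0 0 0;0 -2.7 -3.8 0 0 0;0 -2.7 -3.8 0 0 0;0 -2.7 -3.8 0 0 0;0 -2.7 -3.8 0 0 0;0 -2.7 -3.8 0 0 0;0 -2.7 -3.8 0 0 0;0 -2.7 -3.8 0 0 0;0 -2.7 -3.8 0 0 0;0 -2.7 -3.8 0 0 0;0 0 0 7 0 0;0 0 0 7 0 0;0 0 0 7 0 0;0 0 0 7 0 0;0 0 0 7 0 0;0 0 0 0 0 0", hand=8.54)

```text
clock: 1.8
ee_pos: [522.0, -166.0, 230.7]
tcp_rot: [-0.696, 0.097, 0.704, 0.101]
wrist_force: [-0.1, -0.1, 0.1]
width: 85.8
```

```bash
cat >> h.py <<'E'
def go(p,yaw=None):
    s=manip.state(); m=R.from_quat(s['tcp_rot']); M=m.as_matrix()
    a=np.degrees(np.arctan2(M[1,1],M[0,1])); t=np.radians(a if yaw is None else yaw)
    y=np.array([np.cos(t),np.sin(t),0]); x=np.array([0,0,-1.]); T=np.column_stack([x,y,np.cross(x,y)])
    print('t',s['clock'],'pos',s['ee_pos'].round(1),'yaw',a.round(1),'w',round(s['width'],1),'F',s['wrist_force'].round(1))
    print('delta tool cm',(m.inv().apply(np.array(p)-s['ee_pos'])/10).round(2),'turn deg',np.degrees((m.inv()*R.from_matrix(T)).as_rotvec()).round(2))
E
python3 -c "
from h import *
go([544,-137,240],-105)"
```

```text
t 1.8 pos [ 522.  -166.   230.7] yaw -106.0 w 85.8 F [-0.1 -0.1  0.1]
delta tool cm [-0.93 -3.39 -1.3 ] turn deg [-1.03  0.7   0.24]
```

move_arm(deltas="0 -3.4 -1.3 -1 0.7 0.2;0 0 0 0 0 0;0 0 0 0 0 0")

```text
clock: 2.1
ee_pos: [543.9, -136.6, 229.9]
tcp_rot: [-0.701, 0.09, 0.702, 0.09]
wrist_force: [-0.0, -0.7, -1.0]
width: 85.7
```

```bash
python3 - <<'E'
from h import *
go([544,-137,75],-105)
im=optics.capture("side"); t=optics.capture("top")
a=cv2.resize(im[100:260,120:270,::-1],(400,427)); b=cv2.resize(t[90:250,330:480,::-1],(400,427))
cv2.imwrite("pics/d.png",np.hstack([a,b]))
E
```

```text
t 2.1 pos [ 543.9 -136.6  229.9] yaw -104.6 w 85.7 F [-0.  -0.7 -1. ]
delta tool cm [15.49  0.03 -0.04] turn deg [0.42 0.06 0.  ]
```

View pics/d.png

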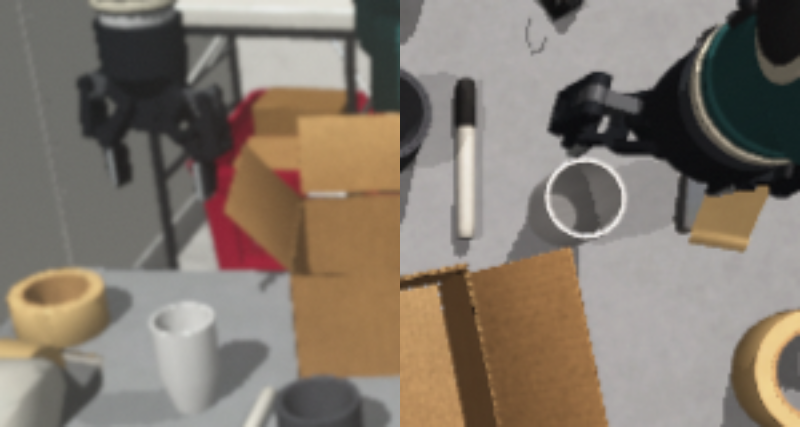

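The jaws are open over the pot (side rim at about (190,219)) and clear of the flap. I'll go down.

move_arm(deltas="3 0 0 0 0 0;3 0 0 0 0 0;3 0 0 0 0 0;2 0 0 0 0 0;1.5 0 0 0 0 0;1 0 0 0 0 0;0 0 0 0 0 0")

```text
clock: 2.9
ee_pos: [543.7, -140.9, 91.8]
tcp_rot: [0.702, -0.09, -0.7, -0.09]
wrist_force: [-0.2, -0.5, -0.2]
width: 85.2
```

```bash
python3 - <<'E'
from h import *
go([544,-137,75],-105)
im=optics.capture("side")
cv2.imwrite("pics/e.png",cv2.resize(im[130:280,130:280,::-1],(500,500),interpolation=2))
E
```

```text
t 2.9 pos [ 543.7 -140.9   91.8] yaw -104.6 w 85.2 F [-0.2 -0.5 -0.2]
delta tool cm [ 1.68 -0.39  0.07] turn deg [ 0.37 -0.17 -0.01]
```

View pics/e.png

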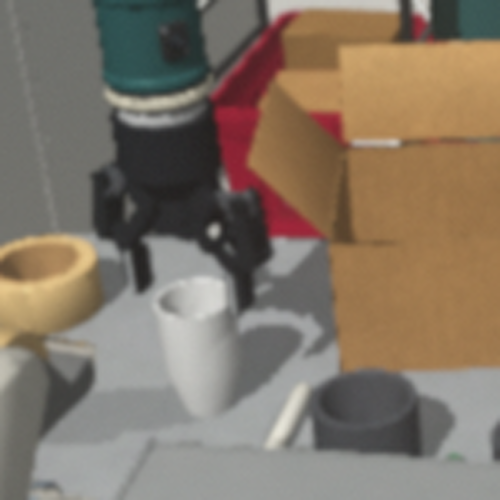

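The fingers straddle the rim at (197,290) but sit about 4 mm to one side. I'll correct that, finish going down and close.

move_arm(deltas="0 -0.4 0.1 0.4 0 0;1 0 0 0 0 0;0.9 0 0 0 0 0;0 0 0 0 0 0")

```text
clock: 3.35
ee_pos: [546.3, -137.1, 75.1]
tcp_rot: [0.704, -0.093, -0.698, -0.092]
wrist_force: [-0.5, -0.1, -0.5]
width: 85.4
```

move_arm(deltas="0 0 0 0 0 0;0 0 0 0 0 0;0 0 0 0 0 0;0 0 0 0 0 0;0 0 0 0 0 0;0 0 0 0 0 0;0 0 0 0 0 0;0 0 0 0 0 0;0 0 0 0 0 0;0 0 0 0 0 0", hand=5.5, force=40)

```text
clock: 4.35
ee_pos: [546.6, -137.4, 75.4]
tcp_rot: [0.705, -0.093, -0.697, -0.092]
wrist_force: [0.1, -0.0, -0.3]
width: 60.6
```

```bash
python3 -c "
from h import *
go([544,-137,200],-105)"
```

```text
t 4.35 pos [ 546.6 -137.4   75.4] yaw -105.0 w 60.6 F [ 0.1 -0.  -0.3]
delta tool cm [-12.46   0.03   0.13] turn deg [-0.05 -0.59 -0.01]
```

move_arm(deltas="-1 0 0 0 0 0;-2 0 0 0 0 0;-3 0 0 0 0 0;-3 0 0 0 0 0;-2.5 0 0 0 0 0;-1 0 0 0 0 0;0 0 0 0 0 0;0 0 0 0 0 0")

```text
clock: 5.15
ee_pos: [543.6, -136.6, 206.4]
tcp_rot: [0.704, -0.093, -0.699, -0.092]
wrist_force: [0.4, 0.7, -1.9]
width: 60.4
```

```bash
python3 -c "
from h import *
go([612.8,15.3,195])"
```

```text
t 5.15 pos [ 543.6 -136.6  206.4] yaw -105.0 w 60.4 F [ 0.4  0.7 -1.9]
delta tool cm [  1.15 -16.46  -2.74] turn deg [ 0.   -0.41 -0.02]
```

move_arm(deltas="0 -3.2 -0.6 0 0 0;0 -3.2 -0.6 0 0 0;0 -3.2 -0.6 0 0 0;0 -3.2 -0.6 0 0 0;0 -2.5 -0.5 0 0 0;0 -1.1 -0.2 0 0 0;0 0 0 0 0 0;0 0 0 0 0 0")

```text
clock: 5.95
ee_pos: [611.6, 15.5, 192.8]
tcp_rot: [-0.696, 0.096, 0.706, 0.092]
wrist_force: [0.1, -0.7, -1.9]
width: 60.4
```

```bash
python3 - <<'E'
from h import *
go([615.4,15,190])
a=optics.capture("side"); b=optics.capture("top")
cv2.imwrite("pics/side2.png",a[:,:,::-1]);cv2.imwrite("pics/top2.png",b[:,:,::-1])
cv2.imwrite("pics/f.png",np.hstack([cv2.resize(a[140:290,170:320,::-1],(400,400),interpolation=2),cv2.resize(b[40:190,240:390,::-1],(400,400),interpolation=2)]))
E
```

```text
t 5.95 pos [611.6  15.5 192.8] yaw -105.3 w 60.4 F [ 0.1 -0.7 -1.9]
delta tool cm [ 0.27 -0.05 -0.38] turn deg [-0.    0.79 -0.42]
```

View pics/f.png

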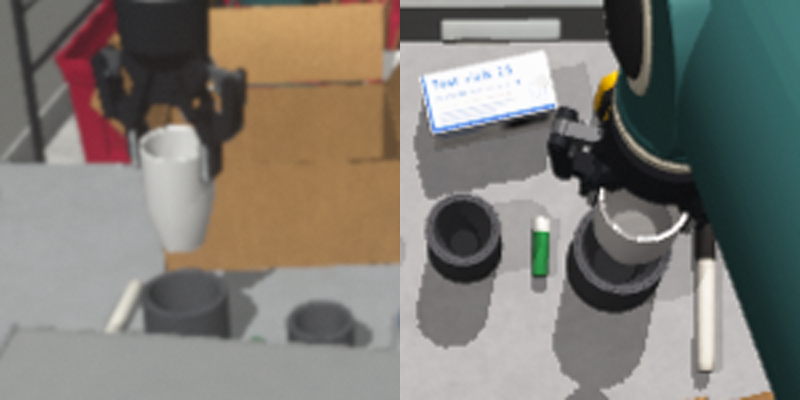

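The pot hangs over the holder. In the crop its rim is at about x=177 in the side view, with a rim arc at (643,240) in the top view, and the holder mouth is at (188,300). I'll compare these with projections.

```bash
python3 - <<'E'
from h import *
p=onplane("top",(331.3,113.3),217.5); print("rim from top",p)
for q in((p[0],p[1],217.5),(p[0],p[1],117.5),(612,15,217.5),(612,15,117.5),(612.8,15.3,68)): print(q,proj("side",q).round(1),((proj("side",q)-[170,140])/.375).round(0))
a=cv2.imread("pics/side2.png").astype(int); g=a.mean(2); 
for v in range(192,236,4):
    # pot is grey (low saturation) and bright
    r=a[v,215:260]; m=np.where((r.min(1)>105)&(np.ptp(r,axis=1)<22))[0]+215; print(v,m.min() if len(m) else'',m.max() if len(m) else '')
for v in(244,248,252): m=np.where(g[v,210:270]<95)[0]+210; print('h',v,m.min(),m.max())
E
```

```text
rim from top [610.09209496  17.15858513 217.5       ]
(np.float64(610.0920949605534), np.float64(17.158585132361594), 217.5) [235.5 193.3] [175. 142.]
(np.float64(610.0920949605534), np.float64(17.158585132361594), 117.5) [238.7 230.6] [183. 242.]
(612, 15, 217.5) [234.3 193.6] [172. 143.]
(612, 15, 117.5) [237.6 230.9] [180. 243.]
(612.8, 15.3, 68) [239.2 248.3] [184. 289.]
192 219 244
196 219 246
200 220 247
204 215 247
208 215 247
212 215 249
216 215 248
220 215 247
224 215 246
228 215 245
232 215 243
h 244 229 250
h 248 224 255
h 252 223 255
```

move_arm(deltas="0 0.2 -0.3 0 1.3 -0.4;0 0 0 0 0 0;2 0 0 0 0 0;1.5 0 0 0 0 0;1 0 0 0 0 0;0.5 0 0 0 0 0;0 0 0 0 0 0")

```text
clock: 6.75
ee_pos: [614.7, 5.3, 142.7]
tcp_rot: [0.706, -0.099, -0.695, -0.096]
wrist_force: [-0.2, -0.2, -1.3]
width: 60.7
```

```bash
python3 - <<'E'
from h import *
go([614.4,12.8,120])
a=optics.capture("side"); b=optics.capture("top")
cv2.imwrite("pics/f2.png",np.hstack([cv2.resize(a[190:270,200:280,::-1],(400,400),interpolation=2),cv2.resize(b[90:170,280:360,::-1],(400,400),interpolation=2)]))
E
```

```text
t 6.75 pos [614.7   5.3 142.7] yaw -105.9 w 60.7 F [-0.2 -0.2 -1.3]
delta tool cm [ 2.26 -0.72  0.27] turn deg [ 0.   -0.86 -0.07]
```

View pics/f2.png

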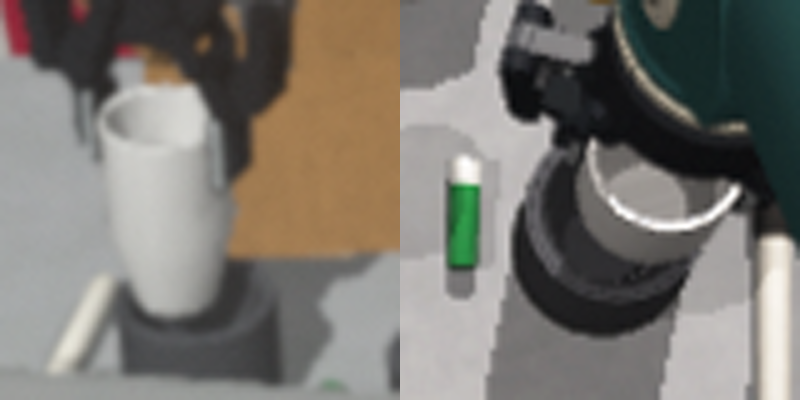

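While descending the arm drifted about 8 mm toward -y; the side crop shows the foot at (178,310), left of the mouth centre. I'll correct that before going lower.

move_arm(deltas="-0.2 -0.75 0 0 0 0;0 0 0 0 0 0;0 0 0 0 0 0")

```text
clock: 7.15
ee_pos: [618.6, 13.9, 147.4]
tcp_rot: [0.707, -0.098, -0.694, -0.097]
wrist_force: [0.5, -0.5, -1.5]
width: 60.2
```

```bash
python3 - <<'E'
from h import *
go([614.4,12.8,120])
a=optics.capture("side"); b=optics.capture("top")
cv2.imwrite("pics/f3.png",np.hstack([cv2.resize(a[190:270,200:280,::-1],(400,400),interpolation=2),cv2.resize(b[90:170,280:360,::-1],(400,400),interpolation=2)]))
E
```

```text
t 7.15 pos [618.6  13.9 147.4] yaw -105.8 w 60.2 F [ 0.5 -0.5 -1.5]
delta tool cm [2.74 0.23 0.43] turn deg [-0.   -1.1   0.03]
```

View pics/f3.png

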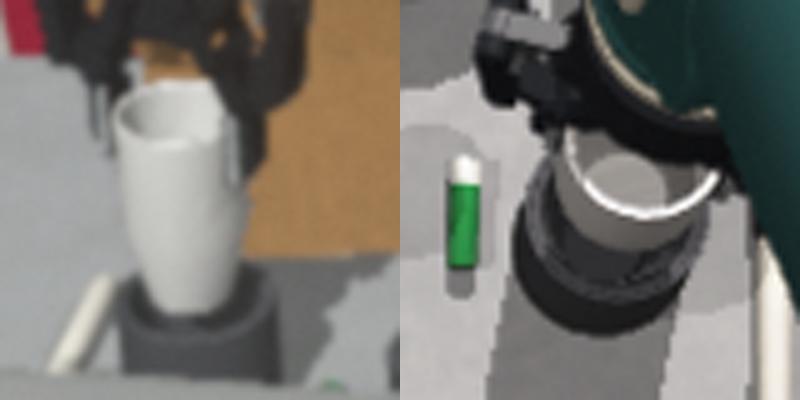

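The foot is now over the mouth: in the side crop the foot centre is x≈194 and the holder centre x≈201. The top crop gives a rim centre of about (641,142).

```bash
python3 - <<'E'
from h import *
print(onplane("top",(327.8,118.),172.5))
for y in(10,15,20): print(y,proj("side",(614,y,172.5)).round(1),proj("side",(614,y,72)).round(1),proj("side",(612.8,y,68)).round(1))
E
```

```text
[614.35200368  17.87910442 172.5       ]
10 [233.6 211.1] [236.8 247.1] [237.1 248.2]
15 [235.6 211.3] [238.8 247.2] [239.1 248.3]
20 [237.7 211.4] [240.8 247.4] [241.1 248.5]
```

move_arm(deltas="0 0 0.1 0 -0.5 0;0.7 0 0 0 0 0;0 0 0 0 0 0;0.7 0 0 0 0 0;0 0 0 0 0 0;0 0 0 0 0 0")

```text
clock: 7.85
ee_pos: [617.4, 13.8, 131.7]
tcp_rot: [0.703, -0.098, -0.697, -0.097]
wrist_force: [-0.3, 0.5, -1.3]
width: 60.4
```

```bash
python3 -c "
from h import *
go([617,13.9,120])"
```

```text
t 7.85 pos [617.4  13.8 131.7] yaw -105.9 w 60.4 F [-0.3  0.5 -1.3]
delta tool cm [1.17 0.   0.05] turn deg [-0.   -0.51  0.01]
```

move_arm(deltas="0.6 0 0 0 0 0;0 0 0 0 0 0;0.6 0 0 0 0 0;0 0 0 0 0 0;0 0 0 0 0 0")

```text
clock: 8.35
ee_pos: [617.4, 13.8, 118.5]
tcp_rot: [0.703, -0.098, -0.697, -0.097]
wrist_force: [-0.6, 0.1, -2.0]
width: 60.4
```

```bash
python3 - <<'E'
from h import *
go([617,13.9,94])
a=optics.capture("side"); b=optics.capture("top")
cv2.imwrite("pics/f4.png",np.hstack([cv2.resize(a[190:270,200:280,::-1],(400,400),interpolation=2),cv2.resize(b[90:170,280:360,::-1],(400,400),interpolation=2)]))
E
```

```text
t 8.35 pos [617.4  13.8 118.5] yaw -105.9 w 60.4 F [-0.6  0.1 -2. ]
delta tool cm [2.45 0.   0.07] turn deg [-0.   -0.5   0.01]
```

View pics/f4.png

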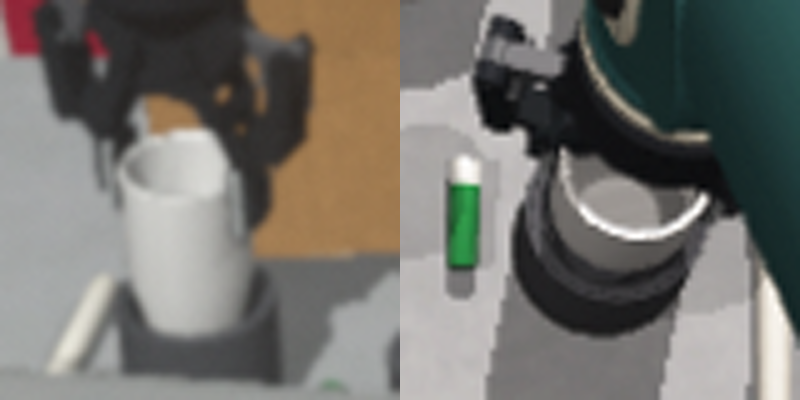

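In the side crop the pot's foot sits slightly left of the mouth centre (x≈191 against 201). I'll quantify the offset.

```bash
python3 - <<'E'
from h import *
p=onplane("top",(280+234.5/5-.4,90+165/5-.4),143.5);print(p)
print(proj("top",(612.8,15.3,143.5)), proj("side",(612.8,15.3,143.5)),proj("side",(612.8,15.3,60)))
a=optics.capture("side").astype(int)
for v in range(218,258,3): 
    r=a[v,205:275]; m=np.where((r.min(1)>125)&(np.ptp(r,axis=1)<22))[0]+205; d=np.where(r.max(1)<90)[0]+205
    print(v,"".join('#' if x in m else('.' if x in d else ' ') for x in range(205,275)))
E
```

```text
[613.48133289  16.83061172 143.5       ]
[327.28238401 122.96327362] [236.84187469 221.76601606] [239.42365804 251.03859322]
218 #############    .....#################................               
221 ##############  # . #################### ...........                  
224 ##############  ##### #################### ......                     
227 ############### ## ######################## .....                     
230 ################## ######################## .....                     
233 ########################################### ...                       
236 ###########################################                           
239 ##########################################                            
242 ############################################                          
245 ###########################################  ....                     
248 ################## .. ####################  .....                    #
251 ################  .....###################  .......           ########
254 ###############    ..... ################   .......          #########
257 ############## #### ......      #       ...........          #########
```

move_arm(deltas="0 -0.1 0.05 0 0 0;0.6 0 0 0 0 0;0 0 0 0 0 0;0.4 0 0 0 0 0;0 0 0 0 0 0;0 0 0 0 0 0")

```text
clock: 9.1
ee_pos: [617.4, 15.0, 107.9]
tcp_rot: [0.704, -0.098, -0.697, -0.097]
wrist_force: [-0.9, 0.9, -2.1]
width: 60.4
```

```bash
python3 -c "
from h import *
go([617,14.9,93.5])"
```

```text
t 9.1 pos [617.4  15.  107.9] yaw -105.9 w 60.4 F [-0.9  0.9 -2.1]
delta tool cm [1.44 0.02 0.05] turn deg [-0.   -0.53  0.02]
```

move_arm(deltas="0.3 0 0 0 0 0;0 0 0 0 0 0;0.2 0 0 0 0 0;0 0 0 0 0 0;0 0 0 0 0 0")

```text
clock: 9.6
ee_pos: [617.5, 14.9, 102.5]
tcp_rot: [0.704, -0.098, -0.697, -0.097]
wrist_force: [0.2, 1.2, -1.7]
width: 60.4
```

move_arm(deltas="0.2 0 0 0 0 0;0 0 0 0 0 0;0 0 0 0 0 0")

```text
clock: 9.9
ee_pos: [617.6, 14.9, 100.5]
tcp_rot: [0.704, -0.098, -0.697, -0.097]
wrist_force: [-0.2, 0.3, -1.6]
width: 60.5
```

move_arm(deltas="0.2 0 0 0 0 0;0 0 0 0 0 0;0 0 0 0 0 0")

```text
clock: 10.2
ee_pos: [617.5, 14.9, 98.3]
tcp_rot: [0.704, -0.098, -0.697, -0.097]
wrist_force: [-0.2, 0.5, -1.4]
width: 60.6
```

move_arm(deltas="0.15 0 0 0 0 0;0 0 0 0 0 0;0 0 0 0 0 0")

```text
clock: 10.5
ee_pos: [617.3, 14.8, 96.7]
tcp_rot: [0.703, -0.098, -0.697, -0.097]
wrist_force: [-0.4, 0.1, -0.5]
width: 60.7
```

move_arm(deltas="0.1 0 0 0 0 0;0 0 0 0 0 0;0 0 0 0 0 0")

```text
clock: 10.8
ee_pos: [617.1, 14.8, 95.6]
tcp_rot: [0.703, -0.098, -0.697, -0.097]
wrist_force: [0.4, -0.4, -1.7]
width: 60.4
```

move_arm(deltas="0.1 0 0 0 0 0;0 0 0 0 0 0;0 0 0 0 0 0")

```text
clock: 11.1
ee_pos: [617.0, 14.8, 94.6]
tcp_rot: [0.703, -0.098, -0.698, -0.097]
wrist_force: [-0.7, 0.1, -0.7]
width: 60.7
```

move_arm(deltas="0.1 0 0 0 0 0;0 0 0 0 0 0;0 0 0 0 0 0")

```text
clock: 11.4
ee_pos: [616.9, 14.7, 93.9]
tcp_rot: [0.703, -0.098, -0.698, -0.097]
wrist_force: [-1.1, -0.4, -0.4]
width: 60.4
```

move_arm(deltas="0.1 0 0 0 0 0;0 0 0 0 0 0;0 0 0 0 0 0")

```text
clock: 11.7
ee_pos: [616.9, 14.7, 93.6]
tcp_rot: [0.703, -0.098, -0.698, -0.097]
wrist_force: [-1.0, -0.2, 0.0]
width: 60.5
```

move_arm(deltas="0.1 0 0 0 0 0;0 0 0 0 0 0;0 0 0 0 0 0")

```text
clock: 12.0
ee_pos: [617.0, 14.7, 93.4]
tcp_rot: [0.703, -0.098, -0.697, -0.097]
wrist_force: [-1.5, 1.0, 0.5]
width: 60.3
```

The downward motion has stopped at z=93.4, exactly the predicted home height, and the weight is off the gripper. I'll release.

move_arm(deltas="0 0 0 0 0 0;0 0 0 0 0 0;0 0 0 0 0 0", hand=6.6, force=20)

```text
clock: 12.3
ee_pos: [618.3, 14.9, 93.4]
tcp_rot: [0.704, -0.098, -0.696, -0.097]
wrist_force: [-0.0, -0.5, -0.1]
width: 65.9
```

move_arm(deltas="0 0 0 0 0 0;0 0 0 0 0 0;0 0 0 0 0 0;0 0 0 0 0 0;0 0 0 0 0 0", hand=8.54)

```text
clock: 12.8
ee_pos: [618.8, 15.0, 93.3]
tcp_rot: [0.705, -0.098, -0.696, -0.097]
wrist_force: [-0.1, -0.3, 0.2]
width: 85.5
```

```bash
python3 - <<'E'
from h import *
go([617,14.9,240])
a=optics.capture("side"); b=optics.capture("top")
cv2.imwrite("pics/g.png",np.hstack([cv2.resize(a[190:270,200:280,::-1],(400,400),interpolation=2),cv2.resize(b[90:170,280:360,::-1],(400,400),interpolation=2)]))
E
```

```text
t 12.8 pos [618.8  15.   93.3] yaw -105.9 w 85.5 F [-0.1 -0.3  0.2]
delta tool cm [-14.67   0.04   0.  ] turn deg [-0.   -0.68  0.06]
```

View pics/g.png

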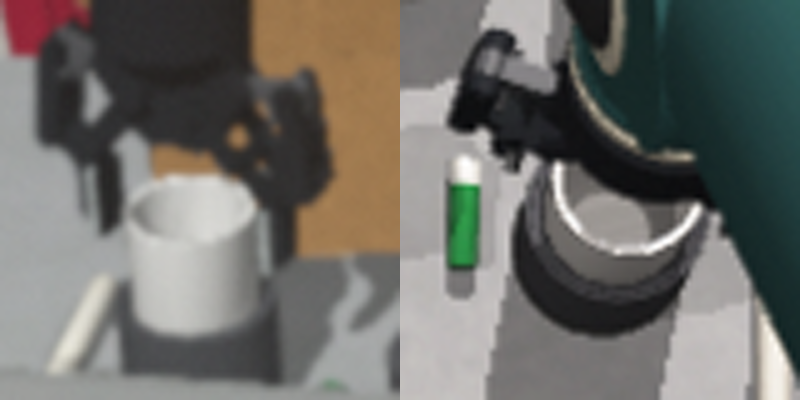

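The pot sits upright in the mouth (side crop rim at about (193,210)) with the jaws open clear of it. I'll withdraw upward, slowly at first.

move_arm(deltas="-0.7 0 0 0 0 0;0 0 0 0 0 0;-0.7 0 0 0 0 0;0 0 0 0 0 0;-1 0 0 0 0 0;0 0 0 0 0 0;-1 0 0 0 0 0;0 0 0 0 0 0;-2 0 0 0 0 0;-3 0 0 0 0 0;-3 0 0 0 0 0;-2 0 0 0 0 0;0 0 0 0 0 0;0 0 0 0 0 0")

```text
clock: 14.3
ee_pos: [616.4, 15.2, 234.0]
tcp_rot: [0.704, -0.098, -0.697, -0.097]
wrist_force: [-0.0, -0.4, -0.4]
width: 85.3
```

move_arm(deltas="0 3.5 0 0 0 0;0 3.5 0 0 0 0;0 3.5 0 0 0 0;0 3.5 0 0 0 0;0 3.5 0 0 0 0;0 3.5 0 0 0 0;0 2 0 0 0 0;0 0 0 0 0 0;0 0 0 0 0 0;0 0 0 0 0 0")

```text
clock: 15.3
ee_pos: [545.8, -209.6, 219.4]
tcp_rot: [-0.697, 0.095, 0.704, 0.097]
wrist_force: [0.8, 0.0, -0.2]
width: 85.6
```

```bash
python3 - <<'E'
from h import *
go([617,14.9,240])
a=optics.capture("side"); b=optics.capture("top")
g=cv2.cvtColor(b,7); k=np.zeros_like(g); k[100:150,300:350]=(g[100:150,300:350]>185)*255
c=max(cv2.findContours(k,0,1)[0],key=cv2.contourArea); e=cv2.fitEllipse(c); print("rim",e,onplane("top",e[0],118))
cv2.imwrite("pics/h.png",np.hstack([cv2.resize(a[150:290,150:290,::-1],(400,400),interpolation=2),cv2.resize(b[60:200,240:380,::-1],(400,400),interpolation=2)]))
k=np.zeros_like(g); k[115:150,180:212]=(g[115:150,180:212]>185)*255
for im in(g,cv2.cvtColor(cv2.imread("pics/top0.png"),6)):
    k=np.zeros_like(g); k[115:150,180:212]=(im[115:150,180:212]>185)*255
    print("small",cv2.minEnclosingCircle(max(cv2.findContours(k,0,1)[0],key=cv2.contourArea)))
E
```

```text
t 15.3 pos [ 545.8 -209.6  219.4] yaw -105.6 w 85.6 F [ 0.8  0.  -0.2]
delta tool cm [ -2.02 -23.54  -0.81] turn deg [0.   0.59 0.11]
rim ((325.65667724609375, 125.05358123779297), (29.565690994262695, 29.858461380004883), 36.430389404296875) [615.44312795  15.49357512 118.        ]
small ((194.5, 131.5), 10.700567245483398)
small ((194.5, 131.5), 10.700567245483398)
```

View pics/h.png

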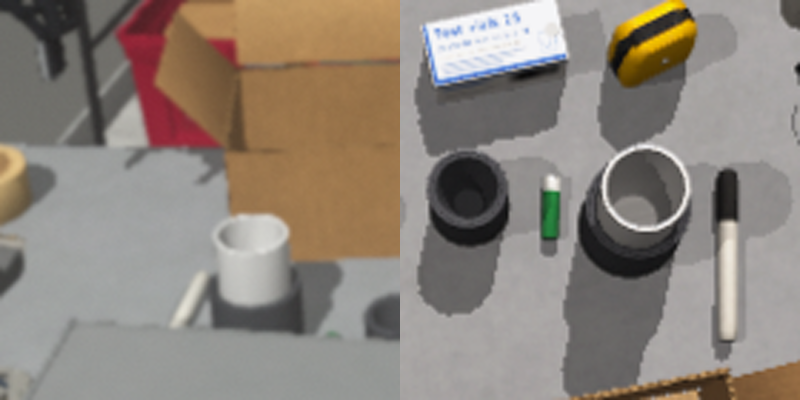

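The last view shows the pot upright in the dark holder. The rim fits a near-perfect circle centred at (615,15), against a mouth at (613,15), and its apparent size matches the home height. The gripper is well away and the small pot hasn't moved. Handing in.

```bash
python3 -c "
from workcell import manip
print(manip.finish_job(), manip.state()['clock'])"
```

```text
the job is handed in; nothing more can be done
the job is handed in; nothing more can be done
```

The large pot is back in its dark holder, standing upright and released, and I handed the job in at about 15.4 s.

I gripped it by the upper collar, turned the hand to keep it clear of the box flap, and lowered it in small steps. During the lowering the arm drifted about 8 mm sideways at the mouth. I corrected this before the foot went in.

**Seating:** the descent stopped at TCP z = 93.4 mm, the predicted home height, and the gripper no longer carried the pot's weight. Wrist forces I read stayed around 2 N.

**Final pictures:**
- **Large pot:** it stands about 50 mm out of the holder. Its rim centre is at (615.4, 15.5) mm.
- **Small pot:** its rim is at the same pixel as at the start.
- **Gripper:** it is more than 200 mm away and touching nothing.

**Disagreements:**
- The final rim centre is 2.6 mm in x from the mouth I measured at (612.8, 15.3) mm. The side view fits about x = 613. I put this down to measurement error, but a slight tilt is not strictly ruled out.
- While lowering, the two cameras disagreed by a few mm in y, so I used a value between them and let the taper centre the pot.
- The gripper read 60.4 mm on the 62 mm collar.

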